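Twist the ball cup out of the trackball and hold it over the parts tray

TASK

The trackball needs its sensor wiped: slide its orange catch fully back, away from the ball cup, then turn the cup a quarter turn anticlockwise (seen from above) to free its twist lock and lift it out with the red ball still lying loose in the middle of its dish. Carry it over the blue parts tray and finish holding it there, level and still, about 10 cm above the middle of the tray; do not touch the ball, let it roll off its seat, or shift the other things on the desk.

Things in the scene. Friction and masses are not known exactly. Their poses are not given: they have to be found in the camera images.
- trackball: black desktop trackball, fixed to the desk, 176 mm long, 136 mm wide, flat deck 30 mm above the desk. Origin: on the desk under the axis of the round well that holds the ball cup. x points to its back, away from the palm end; y to its left; z up. The palm end slopes down beyond 86 mm in front of the axis (-x)
- well (a point): middle of the well's mouth, on its axis, level with the deck. The well is 64 mm wide under a ledge 4 mm thick; two gaps in the ledge on the trackball's +y and -y sides let the cup's lugs pass. On the deck a white dot at +x marks locked, a white ring at +y marks free
- catch (a joint): the orange sliding catch on the deck in front of the ball cup, m: 0 = forward, its bolt blocks the cup from turning; 0.010 = fully back against its stop (it slides towards the trackball's -x, the palm end); it stays where it is left and takes about 3 N to slide
- catch_tab (a point): middle of the top of the catch's upright orange tab, 13 mm long (trackball x), 15 mm wide (trackball y), 13 mm high; as found 66 mm in front of the well's axis, 43 mm above the desk; 20 mm free between it and the cup's flange, bare deck to its left and right
- cup: mid-grey ball cup, about 0.11 kg: round dished plate, flange 80 mm across, 4 mm thick, lying on the deck. Origin: on its axis at the flange's underside (30 mm above the desk in place). Two upright grip wings at its +y and -y, ribbed outer faces 62 mm apart, 26 mm long (x), 5 mm thick, rising to 20 mm above the origin; between them the dish, 50 mm wide, with three white beads
- cup_stripe (a point): orange stripe on top of the flange, 34.5 mm from the cup's axis on its +x. As found it points along the trackball's x (locked, within 3 degrees). Turned anticlockwise, the cup meets a stop about 7 degrees beyond the quarter turn; it lifts out when its x is within 10 degrees of the trackball's y
- cup_lug (a point): one of the two lugs of the twist lock, hidden in the well: they stand at +x and -x of the cup, 8 mm below its origin, reach 36 mm from the axis, on a skirt 60 mm across and 14 mm deep under the flange. The cup has about 2 mm of play sideways and up
- ball_center (a point): centre of the loose glossy red ball, 34 mm across, about 40 g, lying on the three beads in the middle of the cup's dish; its top is 31 mm above the cup's origin. It rolls off its seat when the cup tilts more than about 14 degrees or is jerked
- ball: the same red ball (its own origin, at the ball's surface, turns with it: use ball_center)
- cup_seat (a point): point fixed in the cup where the ball's centre lies when it is seated in the middle, on the cup's axis 13.6 mm above the cup's origin
- tray: flat blue-green silicone parts tray, fixed on the desk: 140 mm (its x) by 110 mm (its y), rim 14 mm high, floor 4 mm above the desk; origin under its middle, on the desk
- tweezers: steel tweezers, 109 mm long, lying in the tray along its +y rim; leave alone
- screwdriver: small red precision screwdriver lying on the desk, 144 mm; leave alone
- screw_tin: small round tin, 54 mm across, 23 mm high; leave alone
- phone: black phone lying flat, 148 x 72 x 8 mm; leave alone
- mug: white mug, 101 mm high, 78 mm across; leave alone
- earbud_case: grey ear bud case, 23 x 60 x 45 mm; leave alone
- usb_stick_2: orange memory stick, 54 x 18 x 9 mm; leave alone
There are look-alikes about, which are no part of the job. There is more than one size of the ball; the job needs the smallest.

How it is judged (in metres and radians):
On the way, in this order (a step that is already met when the one before it is completed fails the run):
1. the catch is slid back clear of the cup's lug (at least 7.5 of its 10 mm) (value of joint catch above 0.0075 m), for 0.1 s.
2. the cup is turned a quarter turn (within 11 degrees of it) (angle between the x axis of cup and the y axis of trackball, either way round below 0.2 rad), for 0.1 s.
At the end, for the whole second after the job is handed in: the fingers hold the cup over the tray: axis within 35 mm of its middle, flange underside 60 to 180 mm above the desk, level within 7 degrees, still; the ball within 5 mm of its seat, untouched; nothing else carries the cup; catch still back (horizontal distance between cup and tray below 0.035 m and height (world z) of cup between 0.06 and 0.18 m and angle between cup's own z axis and vertical below 0.12 rad and linear speed of cup below 0.02 m/s and distance between ball_center and cup_seat below 0.005 m and contact force between cup and the fingers above 1 N and contact force between ball and the fingers below 0.2 N and value of joint catch above 0.0075 m); the arm keeps its last pose, push and grip.
It fails at once if the ball leaves its seat (its centre more than 10 mm from the middle of the dish) (distance between ball_center and cup_seat above 0.01 m).
It fails at once if the gripper touches the ball (contact force between the fingers and ball above 0.5 N).
It fails at once if another thing on the desk is shifted by more than 30 mm (distance of any of tweezers, screwdriver, screw_tin, phone, mug, earbud_case, usb_stick_2 from where it was at the start of the episode above 0.03 m).
It also fails if it takes over 48 s, if anything falls off the work surface, if the arm or the gripper's body presses on something with over 40 N, if the wrist force passes 120 N, or if a joint passes its speed limit or range.

ROBOT

A 7-joint arm with a two-finger parallel gripper is mounted at the origin on a cart in front of the work surface, level with it; the furniture and walls round the work are solid. World frame = base frame: x ahead of the robot, y to its left, z up, the work surface at z = 0. Lengths are in m, angles in degrees, forces in N, time in s.
With the tool pointing down it reaches from about 0.425 to 0.875 m from the base axis. Payload 4.7 kg.
Tool frame: the origin (TCP) lies midway between the tips of the shut fingers; the grasp point (between the pads) lies 19 mm behind it; z points along the fingers, y is the line along which they close (so a half turn about z gives the same grasp; the last joint's range is limited). The gripper opens to 87 mm and grips with 3 to 60 N. Pads are 19 mm wide; open, the fingers measure 117 mm over their backs; the gripper's body (75 mm by 190 mm) begins 51 mm behind the grasp point.
Start: joints at [0.808, 18.392, -4.016, 83.108, 1.295, 78.541, -3.26], TCP at [0.65, -0, 0.201] pointing down, gripper open.
Joint ranges: [-163.93, 163.93], [-17.29, 119.83], [-79.2, 71.16], [3.27, 140.29], [-89.18, 269.18], [5.43, 117.66], [-154.24, 154.24]. Speed limits (degrees/s): [147.25, 147.25, 180, 180, 180, 180, 180].

INTERFACE

Orientations are given as [roll, pitch, yaw] about the fixed x, y, z axes, in that order (R = Rz(yaw) Ry(pitch) Rx(roll)).
In Python, from cell import env gives the robot as it stands.
- The arm moves only by the tool step_arm, never from a script. Its argument "moves" is a list of rows, each an object with "dp": the shift along the tool's x, y, z in mm, a list of three; "dr": the turn, a rotation vector about the tool's x, y, z in rad, a list of three; "fingers": the closure, from 0 (fully open) to 1 (shut). In form: [{"dp": [dx, dy, dz], "dr": [ax, ay, az], "fingers": fingers}, ...]. A call has exactly 5 rows; each row shifts and turns the commanded pose from where the row before left it, along the tool's axes as they then stand; what a row does not reach is not made up. A row lasts 1/8 s, in which the tool goes at most 62.5 mm and 10.7 degrees, less where a joint would pass 70% of its speed; a pose out of reach is approached as far as the arm can. A call with a gripper value outside its range is refused whole. The fingers move at their own pace and stop on an object; "squeeze" is the grip in N (left out, the last holds). Time passes only in rows, so rows that do not move let the fingers close, or fill a call up. It gives the time, the measured TCP pose, the force, the opening and the grip force at its end, in the units of the state.
- env.get_obs(): the state, without advancing time (a new reading comes with each control period).
- env.read_camera(name): name is "scene" or "side" or "wrist"; returns the picture (400x640x3 uint8, red, green, blue); there is no depth.
- env.camera_model(name): a dict with "fx", "fy", "cx", "cy" (pixels), "R" (3x3) and "t" (3): a world point X has camera coordinates R X + t. Camera axes: x right, y down, z forward; pixel columns grow to the right and rows downward; lengths in m; the calibration is good to about 2 mm. A picture is of the moment at which its call begins: read the wrist's pose just before it. camera_model takes no time and is no camera call; for the wrist camera it gives the pose at the moment of the call.
- env.sign_off(): hands the job in; it is judged then, once.
The state is a dict: "time_s": time; "qpos": joint angles; "joint_velocities": joint speeds; "effort": joint torques, N m; "tool_pos": TCP position; "tool_rot": TCP orientation; "force": force on the tool from outside, world axes, zero at the start; "wrist_torque": the same for the moment, N m; "grip_width": finger opening in m; "grasp_force": force on a finger pad.
Only numpy, scipy, OpenCV 4.12 (cv2) and the standard library are available. Lean on these libraries where they do the work, as an engineer would, in place of code of your own. Each camera call takes 0.05 s, during which the arm holds its last target. There are 200 camera calls.

## Working session

There is one attempt and no reset: what is moved stays moved. The work goes in short steps, Python scripts to look and compute and a tool call to move; the robot and the scene stay as the last step left them, time stands still between calls to the robot, and variables do not carry over. Pictures are saved under pics/ and viewed, at most 10 in all, crops included, and the job is handed in when it is done.

Besides the shell and the picture viewer there is one more tool, called after "Call:" in YAML: its name, and indented under it one key for each argument. step_arm: Moves the arm, as the interface text tells. Its arguments: {"type":"object","properties":{"moves":{"type":"array","items":{"type":"object","properties":{"dp":{"type":"array","items":{"type":"number"}},"dr":{"type":"array","items":{"type":"number"}},"fingers":{"type":"number"}}}},"squeeze":{"type":"number"}},"required":["moves"]}

```bash
mkdir -p pics; ls
python3 - <<'E'
from cell import env
import cv2
o=env.get_obs();print(o)
for n in("scene","side","wrist"):
    m=env.camera_model(n);print(n,m)
    cv2.imwrite(f"pics/{n}0.png",env.read_camera(n)[:,:,::-1])
E
```

```text
pics
{'time_s': 0.0, 'qpos': array([ 0.80685916, 18.44157209, -4.0151822 , 83.17656073,  1.29571617,
       78.54126238, -3.25719916]), 'joint_velocities': array([ 0.0388388 , -0.00861448,  0.05897611, -0.040267  ,  0.0929573 ,
       -0.0356462 , -0.02817864]), 'effort': array([-2.58547143e-04, -4.91284704e+01, -4.03903294e-01, -3.12526345e+01,
       -6.40594075e-02,  4.37659642e-02,  1.61017233e-04]), 'tool_pos': array([ 6.49385595e-01, -5.10282429e-05,  2.00218518e-01]), 'tool_rot': array([-1.79885890e+02,  6.64698213e-03,  9.00055464e+01]), 'force': array([ 0.71527793, -0.18121959, -0.28957511]), 'wrist_torque': array([0.02616264, 0.02880515, 0.0417552 ]), 'grasp_force': 0.0, 'grip_width': 0.08679679401043348}
scene {'fx': 414.3387714737234, 'fy': 414.3387714737234, 'cx': 323.60796188896836, 'cy': 196.78973392923146, 'R': array([[ 0.41691391, -0.90876902, -0.01793497],
       [-0.60518193, -0.26280761, -0.75145658],
       [ 0.67818701,  0.32414662, -0.65953874]]), 't': array([-0.38165094,  0.39238791,  0.65469202])}
side {'fx': 470.7322166250157, 'fy': 470.7322166250157, 'cx': 324.72930696460156, 'cy': 191.50814550612242, 'R': array([[-0.78676221, -0.61674565,  0.02510049],
       [-0.32391129,  0.37790396, -0.86733504],
       [ 0.52543954, -0.69051676, -0.49709143]]), 't': array([0.43443655, 0.27907143, 0.59246775])}
wrist {'fx': 326.7572208626499, 'fy': 326.7572208626499, 'cx': 321.1148068272786, 'cy': 198.39973250394007, 'R': array([[ 9.99997738e-01,  3.52234418e-04, -2.09754218e-03],
       [ 9.05755807e-04, -9.62822711e-01,  2.70132571e-01],
       [-1.92441126e-03, -2.70133860e-01, -9.62820853e-01]]), 't': array([-0.65021243, -0.03365877,  0.39015242])}
```

View pics/scene0.png

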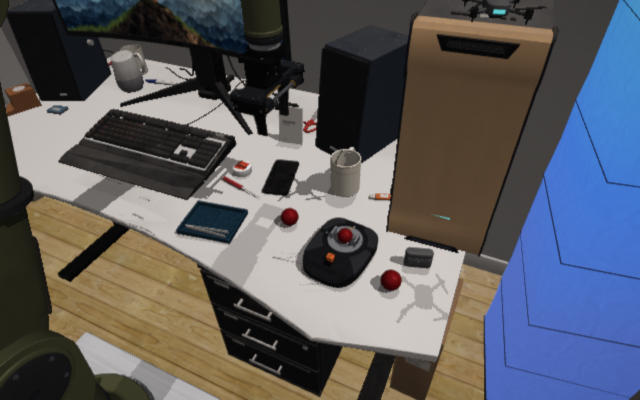

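View pics/side0.png

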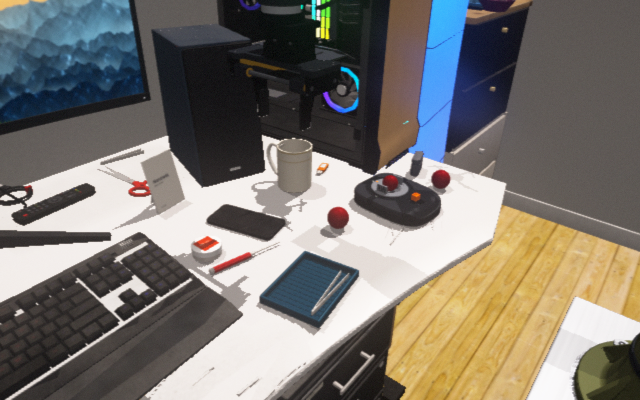

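View pics/wrist0.png

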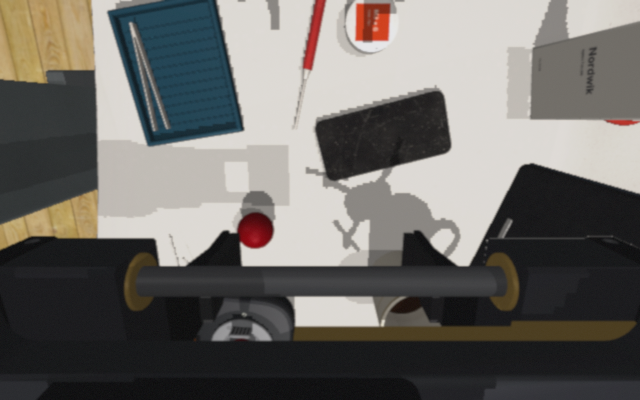

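Scene view: trackball cup/ball at (346,235), catch at (330,258), tray at (212,222). Side view: ball (391,181), catch (416,197), tray (310,288). The other red balls are the look-alikes.

```bash
cat > h.py <<'E'
import cv2, numpy as np
from cell import env
def ray(m,u,v):
    R=np.array(m["R"]);t=np.array(m["t"])
    d=R.T@np.array([(u-m["cx"])/m["fx"],(v-m["cy"])/m["fy"],1]);return -R.T@t,d/np.linalg.norm(d)
def plane(m,u,v,z):
    c,d=ray(m,u,v);return c+d*(z-c[2])/d[2]
def tri(rs):
    A=sum(np.eye(3)-np.outer(d,d) for c,d in rs);b=sum((np.eye(3)-np.outer(d,d))@c for c,d in rs)
    X=np.linalg.solve(A,b);return X,[np.linalg.norm(np.cross(X-c,d)) for c,d in rs]
def blobs(img,lo,hi,box=None,amin=8):
    """HSV blobs in BGR img: (area,u,v,bbox,contour)"""
    h=cv2.cvtColor(img,cv2.COLOR_BGR2HSV);k=cv2.inRange(h,lo,hi)
    if lo[0]==0 and hi[0]<=6:k|=cv2.inRange(h,(172,lo[1],lo[2]),(180,hi[1],hi[2]))
    if box:
        q=np.zeros_like(k);x0,y0,x1,y1=box;q[y0:y1,x0:x1]=k[y0:y1,x0:x1];k=q
    out=[]
    for c in cv2.findContours(k,cv2.RETR_EXTERNAL,cv2.CHAIN_APPROX_NONE)[0]:
        M=cv2.moments(c)
        if M["m00"]>=amin: out.append((M["m00"],M["m10"]/M["m00"],M["m01"]/M["m00"],cv2.boundingRect(c),c))
    return sorted(out,key=lambda b:-b[0])
E
python3 - <<'E'
from h import *
I={n:cv2.imread(f"pics/{n}0.png") for n in("scene","side")};m={n:env.camera_model(n) for n in I}
bx={"scene":(300,215,385,290),"side":(350,160,445,230)}
for nm,lo,hi in(("red",(0,120,50),(5,255,255)),("orange",(6,150,120),(20,255,255))):
    B={n:blobs(I[n],lo,hi,bx[n],4) for n in I}
    for n in B:print(nm,n,[(b[:4]) for b in B[n]])
    mid={n:(B[n][0][3][0]+(B[n][0][3][2]-1)/2,B[n][0][3][1]+(B[n][0][3][3]-1)/2) for n in B}
    print(tri([ray(m[n],*mid[n]) for n in B]),tri([ray(m[n],*B[n][0][1:3]) for n in B]))
for n,b in(("scene",(170,190,260,255)),("side",(250,240,370,335))):
    B=blobs(I[n],(90,60,20),(115,255,200),b,300)[0]
    r=cv2.boxPoints(cv2.minAreaRect(B[4])); ap=cv2.approxPolyDP(cv2.convexHull(B[4]),6,True)[:,0]
    P=np.array([plane(m[n],*p,.014) for p in ap]);print(n,ap.tolist(),P.round(3).tolist(),P.mean(0),np.linalg.norm(P-np.roll(P,1,0),axis=1))
for n,s in(("scene",bx["scene"]),("side",bx["side"])):
    x0,y0,x1,y1=s;cv2.imwrite(f"pics/c_{n}.png",cv2.resize(I[n][y0:y1,x0:x1],None,fx=4.5,fy=4.5,interpolation=2)) 
a=cv2.imread("pics/c_scene.png");b=cv2.imread("pics/c_side.png");h=max(a.shape[0],b.shape[0])
cv2.imwrite("pics/cc.png",np.hstack([cv2.copyMakeBorder(k,0,h-k.shape[0],0,0,0) for k in(a,b)]));print(a.shape,b.shape)
E
```

```text
red scene [(114.5, 345.3697234352256, 234.38136826783114, (339, 228, 13, 14)), (4.0, 383.54166666666663, 275.5, (383, 273, 2, 8))]
red side [(154.5, 439.0507011866235, 178.1078748651564, (433, 170, 12, 18)), (140.5, 390.46737841043887, 181.49584816132858, (383, 175, 15, 15))]
(array([ 0.4701098 , -0.24349105,  0.09547347]), [np.float64(0.025999471625908474), np.float64(0.025999471625908443)]) (array([ 0.46960154, -0.24440141,  0.0963999 ]), [np.float64(0.026216626069092072), np.float64(0.026216626069092194)])
orange scene [(29.0, 330.17816091954023, 255.80459770114942, (327, 253, 7, 8))]
orange side [(46.0, 415.4746376811594, 196.08695652173913, (412, 192, 9, 9))]
(array([ 0.48184043, -0.21447824,  0.03824246]), [np.float64(0.0006614191350567436), np.float64(0.0006614191350566382)]) (array([ 0.48320184, -0.21410621,  0.03814632]), [np.float64(0.0011668269809356959), np.float64(0.0011668269809356224)])
scene [[177, 229], [198, 201], [246, 210], [229, 242]] [[0.432, 0.164, 0.014], [0.535, 0.181, 0.014], [0.555, 0.048, 0.014], [0.447, 0.025, 0.014]] [0.49237459 0.1047348  0.014     ] [0.13959315 0.10364117 0.13401638 0.11034764]
side [[304, 252], [357, 270], [320, 321], [261, 297]] [[0.556, 0.056, 0.014], [0.455, 0.036, 0.014], [0.43, 0.168, 0.014], [0.533, 0.187, 0.014]] [0.49329455 0.11169664 0.014     ] [0.13339441 0.10320707 0.13430769 0.10474379]
(338, 382, 3) (315, 428, 3)
```

View pics/cc.png

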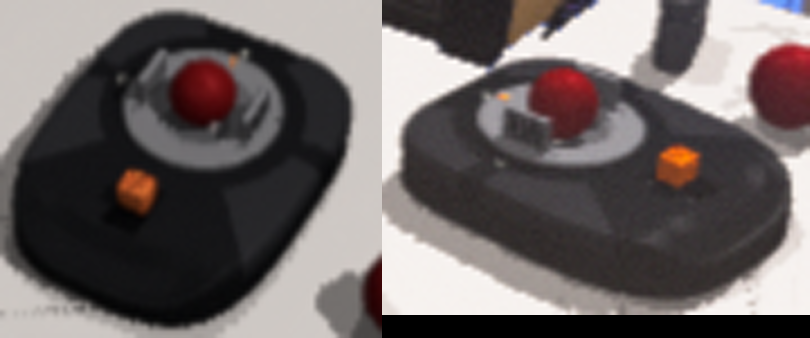

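The crops show the cup with the red ball, the orange stripe at its far side, the wings left and right of the ball, and the catch tab in front. The red side blob I used was the neighbouring ball, so I'll recompute with (390.5,181.5).

Run:
```python
from h import *
m={n:env.camera_model(n) for n in("scene","side")}
print(tri([ray(m["scene"],345.2,234.4),ray(m["side"],390.2,181.6)]))
# stripe: crop px /4.5 + offset -> z=.034
s1=(300+233/4.5-.4,215+61/4.5-.4);s2=(350+(503-382)/4.5-.4,160+97/4.5-.4)
print(tri([ray(m["scene"],*s1),ray(m["side"],*s2)]),plane(m["scene"],*s1,.034),plane(m["side"],*s2,.034))
print(plane(m["scene"],345.2,234.4,.0436),plane(m["side"],390.2,181.6,.0436))
```

```text
(array([ 0.54907223, -0.22185057,  0.04509787]), [np.float64(0.0005355687611355196), np.float64(0.0005355687611354306)])
(array([ 0.58367514, -0.22322679,  0.03325101]), [np.float64(0.0004672918206066438), np.float64(0.00046729182060680803)]) [ 0.58362096 -0.22337004  0.034     ] [ 0.58233134 -0.22151046  0.034     ]
[ 0.55111327 -0.22120649  0.0436    ] [ 0.54968784 -0.22373679  0.0436    ]
```

Call:
step_arm:
  moves:
    - {"dp":[-40,-30,5]}
    - {"dp":[-40,-30,5]}
    - {"dp":[-40,-30,5]}
    - {"dp":[-40,-30,5]}
    - {"dp":[-40,-30,5]}

```text
validation failed for argument at $.mo...
```

Call:
step_arm:
  moves:
    - {"dr":[0,0,0.168]}
    - {"dr":[0,0,0.168]}
    - {"dr":[0,0,0.168]}
    - {"dr":[0,0,0.168]}
    - {"dr":[0,0,0.168]}

```text
validation failed for argument at $.mo...
```

Call:
step_arm:
  moves:
    - {"dr":[0,0,0.168]}
    - {"dr":[0,0,0.168]}
    - {"dr":[0,0,0.168]}
    - {"dr":[0,0,0.168]}
    - {"dr":[0,0,0.168]}

```text
validation failed for argument at $.mo...
```

Call:
step_arm:
  moves:
    - {"dp":[0,0,0]}
    - {"dp":[0,0,0]}
    - {"dp":[0,0,0]}
    - {"dp":[0,0,0]}
    - {"dp":[0,0,0]}

```text
validation failed for argument at $.mo...
```

Run:
```python
from h import *
import json
o=env.get_obs();print(o["tool_pos"],o["tool_rot"],o["qpos"].round(1),o["time_s"])
m=env.camera_model("wrist");I=env.read_camera("wrist")[:,:,::-1].copy();cv2.imwrite("pics/w1.png",I)
json.dump({k:np.array(v).tolist() for k,v in m.items()},open("w1.json","w"))
for nm,lo,hi in(("red",(0,120,50),(5,255,255)),("orange",(6,150,120),(20,255,255))):
    for b in blobs(I,lo,hi,None,15):
        print(nm,b[:4],*[plane(m,b[1],b[2],z).round(4)[:2] for z in(.034,.0436,.043)])
```

```text
[ 6.49552119e-01 -3.08763300e-05  2.00520353e-01] [-1.79916537e+02  2.43440699e-03  9.00026129e+01] [ 0.8 18.4 -4.  83.2  1.3 78.5 -3.3] 0.15
red (1148.0, 371.96718931475027, 21.775551684088267, (356, 4, 34, 37)) [0.6994 0.1521] [0.6981 0.15  ] [0.6982 0.1501]
red (897.0, 254.67948717948718, 230.06819026384244, (238, 213, 34, 35)) [ 0.5745 -0.0625] [ 0.5766 -0.0588] [ 0.5765 -0.059 ]
red (544.5, 313.2898683807774, 33.60238751147842, (303, 0, 22, 70)) [0.6427 0.1417] [0.643  0.1399] [0.643 0.14 ]
red (85.0, 621.8941176470588, 121.72941176470589, (606, 120, 32, 5)) [0.9634 0.0583] [0.9548 0.0587] [0.9553 0.0587]
orange (936.5, 371.83395621996794, 21.796405054280118, (357, 5, 31, 35)) [0.6993 0.1521] [0.6979 0.1499] [0.698  0.1501]
```

View pics/w1.png

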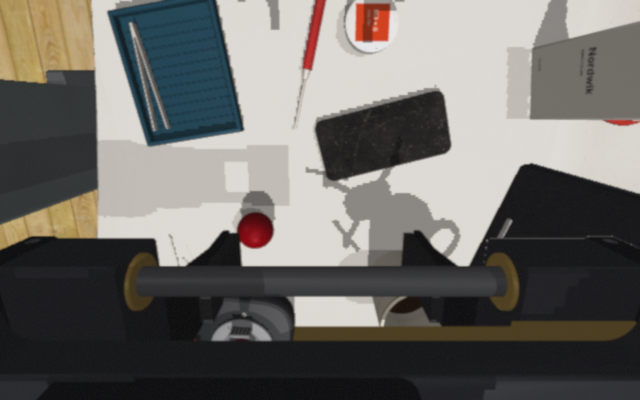

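The arm has not moved: every row needs dp, dr and fingers. The picture is the same as the first one.

Call:
step_arm:
  moves:
    - {"dp":[-40,-30,5],"dr":[0,0,0],"fingers":0}
    - {"dp":[-40,-30,5],"dr":[0,0,0],"fingers":0}
    - {"dp":[-40,-30,5],"dr":[0,0,0],"fingers":0}
    - {"dp":[-40,-30,5],"dr":[0,0,0],"fingers":0}
    - {"dp":[-40,-30,5],"dr":[0,0,0],"fingers":0}

```text
time_s: 0.82
tool_pos: [0.4988, -0.2013, 0.1762]
tool_rot: [180.0, 0.0, 90.0]
force: [0.1, -0.6, -0.6]
grip_width: 0.0873
grasp_force: 0.0
```

Call:
step_arm:
  moves:
    - {"dp":[0,0,0],"dr":[0,0,0.168],"fingers":0}
    - {"dp":[0,0,0],"dr":[0,0,0.168],"fingers":0}
    - {"dp":[0,0,0],"dr":[0,0,0.168],"fingers":0}
    - {"dp":[0,0,0],"dr":[0,0,0.168],"fingers":0}
    - {"dp":[0,0,0],"dr":[0,0,0.168],"fingers":0}

```text
time_s: 1.45
tool_pos: [0.4999, -0.2, 0.1762]
tool_rot: [-180.0, 0.0, 41.6]
force: [0.0, 0.3, 0.5]
grip_width: 0.087
grasp_force: 0.0
```

Call:
step_arm:
  moves:
    - {"dp":[0,0,0],"dr":[0,0,0.168],"fingers":0}
    - {"dp":[0,0,0],"dr":[0,0,0.168],"fingers":0}
    - {"dp":[0,0,0],"dr":[0,0,0.168],"fingers":0}
    - {"dp":[0,0,0],"dr":[0,0,0.168],"fingers":0}
    - {"dp":[0,0,0],"dr":[0,0,0.168],"fingers":0.4}

```text
time_s: 2.08
tool_pos: [0.4999, -0.1999, 0.1762]
tool_rot: [-180.0, 0.0, -6.6]
force: [-0.0, 0.2, 0.2]
grip_width: 0.0826
grasp_force: 0.0
```

Run:
```python
from h import *
import json
o=env.get_obs();print(o["tool_pos"],o["tool_rot"],o["qpos"].round(1),o["time_s"])
m=env.camera_model("wrist");I=env.read_camera("wrist")[:,:,::-1].copy();cv2.imwrite("pics/w2.png",I)
json.dump({k:np.array(v).tolist() for k,v in m.items()},open("w2.json","w"))
for nm,lo,hi in(("red",(0,120,50),(5,255,255)),("orange",(6,150,120),(20,255,255))):
    for b in blobs(I,lo,hi,None,8):
        print(nm,b[:4],*[plane(m,b[1],b[2],z).round(4)[:2] for z in(.034,.0436,.043)])
s=env.camera_model("scene")
print("mug foot",plane(s,345,193,0),"tower",plane(s,390,228,0),plane(s,478,255,0))
```

```text
[ 0.49986536 -0.19991739  0.17619816] [-1.79994775e+02  1.42405618e-02 -6.56931570e+00] [ 11.5   5.6   8.  101.4  -0.8  73.1 -76.9] 2.075
red (1385.0, 181.13682310469315, 125.29891696750903, (159, 105, 45, 42)) [ 0.5726 -0.0718] [ 0.5727 -0.0758] [ 0.5727 -0.0756]
red (1243.0, 463.76562080986855, 174.0076427996782, (443, 155, 42, 39)) [ 0.4927 -0.345 ] [ 0.4951 -0.341 ] [ 0.495  -0.3413]
red (897.5, 337.6202414113277, 132.41745589600743, (321, 116, 35, 34)) [ 0.5485 -0.2223] [ 0.5492 -0.2219] [ 0.5492 -0.2219]
orange (244.5, 146.06407634628493, 265.88820722563054, (135, 256, 26, 29)) [0.4291 0.0011] [ 0.4334 -0.0051] [ 0.4332 -0.0047]
orange (181.0, 337.6740331491713, 198.82136279926334, (330, 192, 16, 14)) [ 0.4813 -0.2156] [ 0.484  -0.2154] [ 0.4839 -0.2154]
mug foot [ 0.72927977 -0.14796323  0.        ] tower [ 6.52758324e-01 -2.97017624e-01  1.11022302e-16] [ 6.50681432e-01 -5.03867250e-01 -1.11022302e-16]
```

View pics/w2.png

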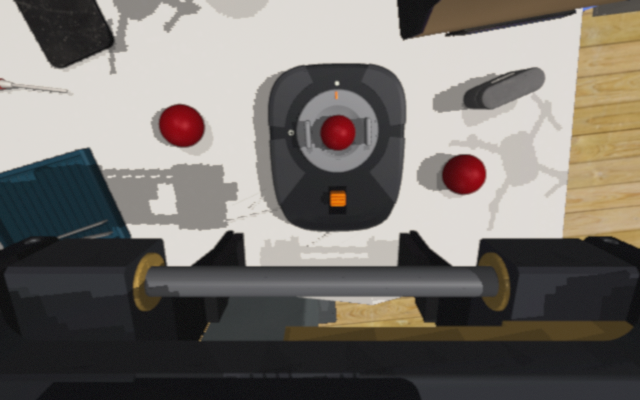

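The wrist view shows the trackball: ball (338,132), stripe (337,95), white dot (337,83), white ring (291,132), catch (338,199). I'll cross-check those with rays.

Run:
```python
from h import *
import json
m=json.load(open("w2.json"));I=cv2.imread("pics/w2.png")
for b in blobs(I,(5,80,80),(25,255,255),(325,85,350,105),2):print("stripe",b[:4])
for nm,bx in(("dot",(325,76,350,90)),("ring",(284,124,298,140))):
    for b in blobs(I,(0,0,130),(180,90,255),bx,1):print(nm,b[:4],plane(m,b[1],b[2],.03))
for nm,p,z in(("stripe",(336.7,95.5),.034),("dot",(337,83.3),.03),("ring",(291,132),.03),("ball",(337.6,132.4),.0436),("tab",(337.7,198.8),.043)):
    print(nm,plane(m,*p,z).round(4))
g=cv2.inRange(cv2.cvtColor(I,cv2.COLOR_BGR2HSV),(0,0,85),(180,40,190));q=np.zeros_like(g);q[85:178,292:384]=g[85:178,292:384]
c=max(cv2.findContours(q,0,cv2.CHAIN_APPROX_NONE)[0],key=cv2.contourArea);e=cv2.fitEllipse(cv2.convexHull(c));print(e,plane(m,*e[0],.034))
```

```text
stripe (13.5, 335.9753086419753, 94.61728395061728, (335, 91, 3, 8))
dot (10.0, 336.5, 83.0, (335, 81, 4, 5)) [ 0.59427676 -0.22606579  0.03      ]
ring (1.5, 289.77777777777777, 130.88888888888889, (289, 130, 3, 5)) [ 0.55501885 -0.17561237  0.03      ]
stripe [ 0.5829 -0.2249  0.034 ]
dot [ 0.594  -0.2265  0.03  ]
ring [ 0.5538 -0.1767  0.03  ]
ball [ 0.5492 -0.2219  0.0436]
tab [ 0.4839 -0.2154  0.043 ]
((337.28265380859375, 130.1947784423828), (81.29979705810547, 83.35760498046875), 17.219175338745117) [ 0.5506214  -0.22220038  0.034     ]
```

Call:
step_arm:
  moves:
    - {"dp":[-4.8,5.7,25],"dr":[0,0,-0.01],"fingers":0.5}
    - {"dp":[-4.7,5.7,25],"dr":[0,0,0],"fingers":0.5}
    - {"dp":[-4.7,5.7,25],"dr":[0,0,0],"fingers":0.5}
    - {"dp":[0,0,20],"dr":[0,0,0],"fingers":0.5}
    - {"dp":[0,0,15],"dr":[0,0,0],"fingers":0.5}

```text
time_s: 2.75
tool_pos: [0.4837, -0.2155, 0.0654]
tool_rot: [-180.0, 0.0, -5.6]
force: [0.2, -0.2, -0.9]
grip_width: 0.0443
grasp_force: 0.0
```

Call:
step_arm:
  moves:
    - {"dp":[0,0,8],"dr":[0,0,0],"fingers":0.5}
    - {"dp":[0,0,8],"dr":[0,0,0],"fingers":0.5}
    - {"dp":[0,0,8],"dr":[0,0,0],"fingers":0.5}
    - {"dp":[0,0,8],"dr":[0,0,0],"fingers":0.5}
    - {"dp":[0,0,0],"dr":[0,0,0],"fingers":0.5}

```text
time_s: 3.38
tool_pos: [0.4837, -0.2154, 0.0337]
tool_rot: [-180.0, 0.1, -5.7]
force: [0.2, 0.5, -0.3]
grip_width: 0.0436
grasp_force: 0.0
```

Call:
step_arm:
  moves:
    - {"dp":[0,0,0],"dr":[0,0,0],"fingers":0.8}
    - {"dp":[0,0,0],"dr":[0,0,0],"fingers":0.95}
    - {"dp":[0,0,0],"dr":[0,0,0],"fingers":0.95}
    - {"dp":[0,0,0],"dr":[0,0,0],"fingers":0.95}
    - {"dp":[0,0,0],"dr":[0,0,0],"fingers":0.95}
  squeeze: 12

```text
time_s: 4.0
tool_pos: [0.4842, -0.2156, 0.0344]
tool_rot: [180.0, -0.0, -5.7]
force: [-0.0, -0.5, -0.8]
grip_width: 0.0062
grasp_force: 0.0
```

Run:
```python
from h import *
o=env.get_obs();print(o["tool_pos"],o["grip_width"],o["grasp_force"])
w=env.read_camera("wrist")[:,:,::-1];a=env.read_camera("scene")[200:300,290:390,::-1];b=env.read_camera("side")[150:250,345:455,::-1]
cv2.imwrite("pics/t3.png",np.hstack([cv2.resize(a,(400,400),interpolation=2),cv2.resize(b,(400,400),interpolation=2)]))
cv2.imwrite("pics/w3.png",w)
```

```text
[ 0.4841946  -0.21558432  0.03444016] 0.0061640662883940805 0.0
```

View pics/t3.png

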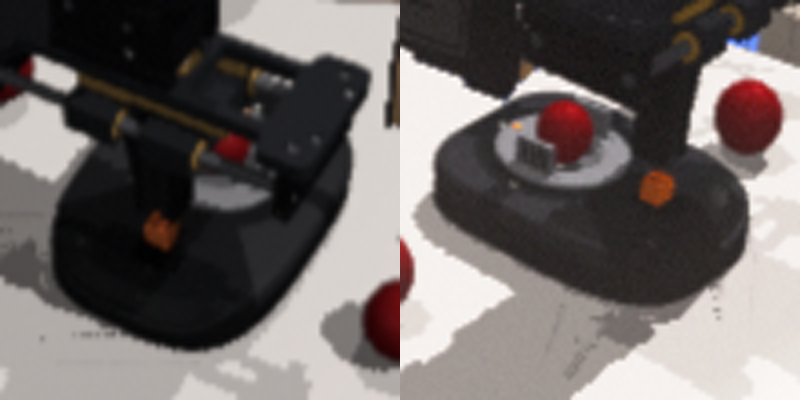

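The tab now stands in front of the shut fingers in both views: (160,232) and (657,188) in the crops. I'll re-triangulate the tab.

Run:
```python
from h import *
m={n:env.camera_model(n) for n in("scene","side")}
I={n:env.read_camera(n)[:,:,::-1].copy() for n in m}
bx={"scene":(310,235,345,275),"side":(400,180,430,215)}
r=[]
for n in m:
    B=blobs(I[n],(4,150,60),(20,255,255),bx[n],4)[0];print(n,B[:4]);r.append(ray(m[n],*B[1:3]))
    x,y,w,h=B[3]
    print(plane(m[n],x+w/2-.5,y+2,.043))
print(tri(r))
u=lambda n,X:(lambda c:(m[n]["fx"]*c[0]/c[2]+m[n]["cx"],m[n]["fy"]*c[1]/c[2]+m[n]["cy"]))(m[n]["R"]@np.array(X)+m[n]["t"])
p=env.get_obs()["tool_pos"]
for n in m:print(n,"tcp px",u(n,p),"tab0",u(n,(.4838,-.2152,.043)))
```

```text
scene (32.0, 329.25, 257.421875, (326, 253, 8, 9))
[ 0.48235645 -0.21336122  0.043     ]
side (51.5, 415.05501618122975, 196.67313915857605, (411, 193, 9, 9))
[ 0.48106605 -0.20845036  0.043     ]
(array([ 0.48209681, -0.21302867,  0.03604956]), [np.float64(0.0005633860940423778), np.float64(0.0005633860940424493)])
scene tcp px (np.float64(330.82141338276324), np.float64(257.38063263321544)) tab0 (np.float64(330.561938318914), np.float64(254.79197573254024))
side tcp px (np.float64(414.8531553230164), np.float64(196.77864865370051)) tab0 (np.float64(415.4072660866183), np.float64(193.31722338814643))
```

View pics/w3.png

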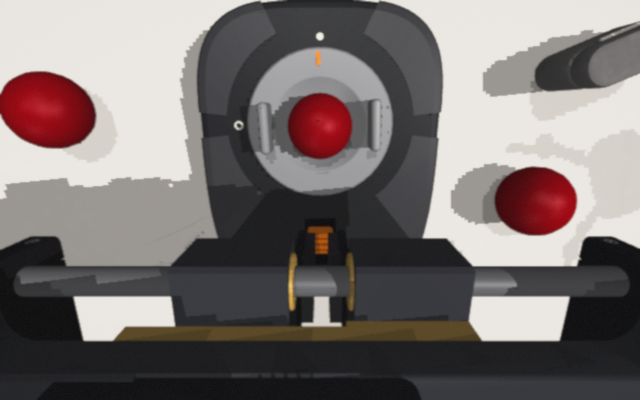

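Call:
step_arm:
  moves:
    - {"dp":[0,0,0],"dr":[0,0,0],"fingers":1}
    - {"dp":[0,0,0],"dr":[0,0,0],"fingers":1}
    - {"dp":[0,0,0],"dr":[0,0,0],"fingers":1}
    - {"dp":[0,0,0],"dr":[0,0,0],"fingers":1}
    - {"dp":[0,0,0],"dr":[0,0,0],"fingers":1}
  squeeze: 20

```text
time_s: 4.88
tool_pos: [0.4842, -0.2156, 0.0344]
tool_rot: [180.0, -0.0, -5.7]
force: [-0.2, 0.0, 0.2]
grip_width: 0.0007
grasp_force: 0.0
```

Run:
```python
from h import *
m=env.camera_model("wrist");I=cv2.imread("pics/w3.png");J=env.read_camera("wrist")[:,:,::-1].copy()
for K in(I,J):
    for b in blobs(K,(4,150,60),(20,255,255),(280,210,370,275),4):print(b[:4],plane(m,b[1],b[2],.043))
p=env.get_obs()["tool_pos"];c=m["R"]@p+m["t"];print(m["fx"]*c[0]/c[2]+m["cx"],m["fy"]*c[1]/c[2]+m["cy"])
a=env.read_camera("scene")[200:300,290:390,::-1];b=env.read_camera("side")[150:250,345:455,::-1]
f=lambda a:np.clip(cv2.resize(a,(400,400),interpolation=2).astype(float)*2.5,0,255)
cv2.imwrite("pics/t4.png",np.vstack([np.hstack([f(a),f(b)])[100:300],np.hstack([f(J[200:300,270:370]),f(I[200:300,270:370])])]))
```

```text
(412.5, 320.74585858585857, 237.7313131313131, (307, 226, 26, 28)) [ 0.48686349 -0.21621304  0.043     ]
(57.0, 292.63157894736844, 263.5964912280702, (290, 256, 7, 19)) [ 0.47224149 -0.19816457  0.043     ]
(140.0, 320.29166666666663, 229.55714285714285, (308, 226, 25, 27)) [ 0.49187045 -0.21645119  0.043     ]
(41.5, 303.89156626506025, 264.23694779116465, (302, 254, 5, 21)) [ 0.47117741 -0.2046988   0.043     ]
320.1625172746734 236.46505901970886[ WARN:0@3.663] global loadsave.cpp:1063 imwrite_ Unsupported depth image for selected encoder is fallbacked to CV_8U.
```

View pics/t4.png

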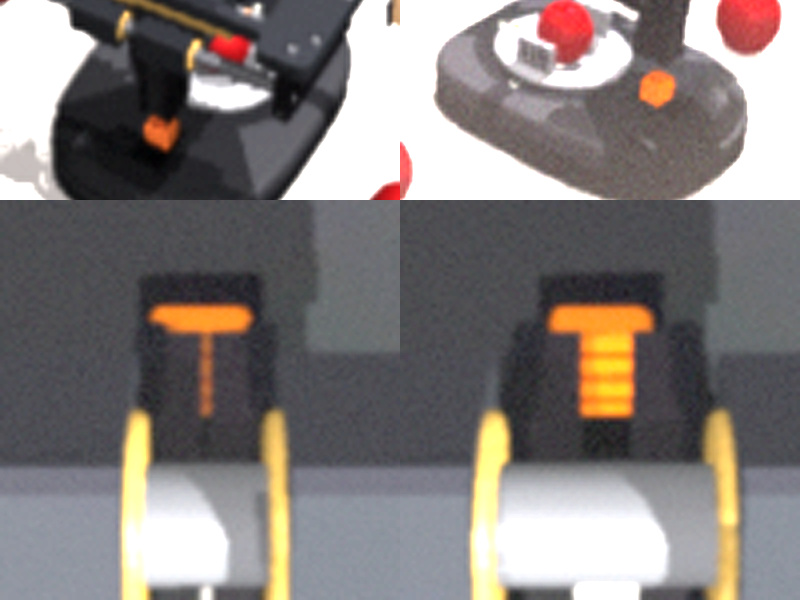

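The views show the shut fingers hovering over the tab's top, with orange visible below and beyond them. The tips are therefore higher than the TCP reading suggests. I'll open and go lower in small steps, watching the force.

Call:
step_arm:
  moves:
    - {"dp":[0,0,0],"dr":[0,0,0],"fingers":0.6}
    - {"dp":[0,0,0],"dr":[0,0,0],"fingers":0.6}
    - {"dp":[0,0,0],"dr":[0,0,0],"fingers":0.6}
    - {"dp":[0,0,2],"dr":[0,0,0],"fingers":0.6}
    - {"dp":[0,0,2],"dr":[0,0,0],"fingers":0.6}

```text
time_s: 5.65
tool_pos: [0.4841, -0.2156, 0.0302]
tool_rot: [-180.0, 0.0, -5.7]
force: [-0.2, -0.1, -0.3]
grip_width: 0.0338
grasp_force: 0.0
```

Call:
step_arm:
  moves:
    - {"dp":[0,0,1],"dr":[0,0,0],"fingers":0.6}
    - {"dp":[0,0,1],"dr":[0,0,0],"fingers":0.6}
    - {"dp":[0,0,0],"dr":[0,0,0],"fingers":0.6}
    - {"dp":[0,0,0],"dr":[0,0,0],"fingers":0.6}
    - {"dp":[0,0,0],"dr":[0,0,0],"fingers":0.6}

```text
time_s: 6.28
tool_pos: [0.4842, -0.2156, 0.0284]
tool_rot: [180.0, -0.0, -5.7]
force: [1.0, 0.6, 0.2]
grip_width: 0.0348
grasp_force: 0.0
```

The TCP reads below the deck height with no contact force, so the reading is offset. I'll close here.

Call:
step_arm:
  moves:
    - {"dp":[0,0,1],"dr":[0,0,0],"fingers":0.6}
    - {"dp":[0,0,1],"dr":[0,0,0],"fingers":0.6}
    - {"dp":[0,0,0],"dr":[0,0,0],"fingers":0.95}
    - {"dp":[0,0,0],"dr":[0,0,0],"fingers":0.95}
    - {"dp":[0,0,0],"dr":[0,0,0],"fingers":0.95}
  squeeze: 15

```text
time_s: 6.9
tool_pos: [0.4842, -0.2156, 0.0264]
tool_rot: [180.0, -0.0, -5.7]
force: [-0.6, -0.0, -0.1]
grip_width: 0.0129
grasp_force: 0.0
```

Call:
step_arm:
  moves:
    - {"dp":[0,0,0],"dr":[0,0,0],"fingers":1}
    - {"dp":[0,0,0],"dr":[0,0,0],"fingers":1}
    - {"dp":[0,0,0],"dr":[0,0,0],"fingers":1}
    - {"dp":[0,0,0],"dr":[0,0,0],"fingers":1}
    - {"dp":[0,0,0],"dr":[0,0,0],"fingers":1}

```text
time_s: 7.52
tool_pos: [0.4842, -0.2156, 0.0264]
tool_rot: [180.0, -0.0, -5.7]
force: [-0.3, 0.6, -0.6]
grip_width: 0.0007
grasp_force: 0.0
```

Run:
```python
from h import *
import json
m2=json.load(open("w2.json"));S=env.camera_model("scene");D=env.camera_model("side")
print("ball 3cam",tri([ray(m2,337.6,132.4),ray(S,345.2,234.4),ray(D,390.2,181.6)]))
print("ball wrist+side",tri([ray(m2,337.6,132.4),ray(D,390.2,181.6)]))
print("tab w2+scene+side0",tri([ray(m2,337.7,198.8),ray(S,330.2,255.0),ray(D,415.5,195.5)]))
m=env.camera_model("wrist");J=env.read_camera("wrist")[:,:,::-1].copy();cv2.imwrite("pics/w5.png",J)
def pr(m,X):c=np.array(m["R"])@np.array(X)+m["t"];return (m["fx"]*c[0]/c[2]+m["cx"]).round(1),(m["fy"]*c[1]/c[2]+m["cy"]).round(1)
for b in blobs(J,(4,150,60),(20,255,255),(290,200,355,290),4):print(b[:4])
b=cv2.imread("pics/w3.png")
for b in blobs(b,(4,150,60),(20,255,255),(290,200,355,290),4):print("w3",b[:4])
X=np.array([np.cos(-.1),np.sin(-.1),0]);Y=np.array([-X[1],X[0],0])
for z in(.03,.043):
    print(z,[pr(m,np.array([.4838,-.2152,z])+a*X+c*Y) for a in(-.0065,.0065) for c in(-.0075,.0075)])
p=env.get_obs()["tool_pos"]
print("tcp",pr(m,p),"flange front edge",pr(m,np.array([.55,-.222,.034])-.04*X))
for h in(0,.01,.02,.03):print(h,[pr(m,p+np.array([0,0,h])+a*X) for a in(-.0095,.0095)])
g=cv2.cvtColor(J,cv2.COLOR_BGR2GRAY);print(g[200:275:3,320])
```

```text
ball 3cam (array([ 0.54921779, -0.22186729,  0.04500874]), [np.float64(0.0001455827516401998), np.float64(0.0004891156891561341), np.float64(0.0005968106299148884)])
ball wrist+side (array([ 0.54908028, -0.22201521,  0.04452976]), [np.float64(0.00028368316059348335), np.float64(0.00028368316059342204)])
tab w2+scene+side0 (array([ 0.48333216, -0.21458091,  0.03992383]), [np.float64(0.0009635713407234745), np.float64(0.001702881956743324), np.float64(0.0015332988385943973)])
(48.5, 303.62199312714773, 265.9037800687285, (302, 254, 5, 26))
(5.0, 321.2, 232.1, (313, 231, 18, 3))
(4.0, 321.375, 252.25, (321, 244, 2, 16))
w3 (412.5, 320.74585858585857, 237.7313131313131, (307, 226, 26, 28))
w3 (65.0, 292.4230769230769, 265.1282051282051, (290, 256, 7, 24))
0.03 [(np.float64(332.1), np.float64(249.6)), (np.float64(307.0), np.float64(249.5)), (np.float64(332.4), np.float64(229.1)), (np.float64(306.8), np.float64(229.1))]
0.043 [(np.float64(332.9), np.float64(259.4)), (np.float64(306.0), np.float64(259.3)), (np.float64(333.2), np.float64(237.7)), (np.float64(305.8), np.float64(237.7))]
tcp (np.float64(320.2), np.float64(236.4)) flange front edge (np.float64(319.8), np.float64(198.0))
0 [(np.float64(320.2), np.float64(251.0)), (np.float64(320.2), np.float64(221.5))]
0.01 [(np.float64(320.1), np.float64(258.3)), (np.float64(320.1), np.float64(227.5))]
0.02 [(np.float64(320.1), np.float64(266.4)), (np.float64(320.1), np.float64(234.2))]
0.03 [(np.float64(320.0), np.float64(275.5)), (np.float64(320.0), np.float64(241.7))]
[32 31 31 32 31 31 31 28 17 16 22 46 37 39 41 40 41 39 40 38 29 24 42 54
 59]
```

The wrist geometry puts the finger tips about 20 mm above the reported TCP, which explains the miss. I'll open and descend further.

Call:
step_arm:
  moves:
    - {"dp":[0,0,0],"dr":[0,0,0],"fingers":0.6}
    - {"dp":[0,0,0],"dr":[0,0,0],"fingers":0.6}
    - {"dp":[0,0,0],"dr":[0,0,0],"fingers":0.6}
    - {"dp":[0,0,2],"dr":[0,0,0],"fingers":0.6}
    - {"dp":[0,0,2],"dr":[0,0,0],"fingers":0.6}

```text
time_s: 8.2
tool_pos: [0.4841, -0.2156, 0.0222]
tool_rot: [180.0, -0.0, -5.7]
force: [-0.8, -1.0, -0.1]
grip_width: 0.0336
grasp_force: 0.0
```

Call:
step_arm:
  moves:
    - {"dp":[0,0,2],"dr":[0,0,0],"fingers":0.6}
    - {"dp":[0,0,2],"dr":[0,0,0],"fingers":0.6}
    - {"dp":[0,0,1],"dr":[0,0,0],"fingers":0.6}
    - {"dp":[0,0,1],"dr":[0,0,0],"fingers":0.6}
    - {"dp":[0,0,0],"dr":[0,0,0],"fingers":0.6}

```text
time_s: 8.82
tool_pos: [0.4841, -0.2156, 0.0163]
tool_rot: [180.0, 0.0, -5.7]
force: [0.5, 0.2, -0.4]
grip_width: 0.0346
grasp_force: 0.0
```

Call:
step_arm:
  moves:
    - {"dp":[0,0,1],"dr":[0,0,0],"fingers":0.6}
    - {"dp":[0,0,0.5],"dr":[0,0,0],"fingers":0.6}
    - {"dp":[0,0,0],"dr":[0,0,0],"fingers":0.95}
    - {"dp":[0,0,0],"dr":[0,0,0],"fingers":0.95}
    - {"dp":[0,0,0],"dr":[0,0,0],"fingers":0.95}

```text
time_s: 9.45
tool_pos: [0.4842, -0.2148, 0.0149]
tool_rot: [-179.9, 0.0, -5.7]
force: [-0.7, 1.7, 1.0]
grip_width: 0.0145
grasp_force: 15.0
```

Call:
step_arm:
  moves:
    - {"dp":[0,0,0],"dr":[0,0,0],"fingers":1}
    - {"dp":[0,0,0],"dr":[0,0,0],"fingers":1}
    - {"dp":[0,0,0],"dr":[0,0,0],"fingers":1}
    - {"dp":[0,0,0],"dr":[0,0,0],"fingers":1}
    - {"dp":[0,0,0],"dr":[0,0,0],"fingers":1}

```text
time_s: 10.07
tool_pos: [0.4842, -0.2149, 0.0149]
tool_rot: [-180.0, 0.0, -5.7]
force: [0.3, 4.9, 1.1]
grip_width: 0.0144
grasp_force: 15.0
```

Gripped: 14.5 mm wide, matching the tab. Now I'll slide it back.

Call:
step_arm:
  moves:
    - {"dp":[-2,0,0],"dr":[0,0,0],"fingers":1}
    - {"dp":[-3,0,0],"dr":[0,0,0],"fingers":1}
    - {"dp":[-3,0,0],"dr":[0,0,0],"fingers":1}
    - {"dp":[-2,0,0],"dr":[0,0,0],"fingers":1}
    - {"dp":[-0.5,0,0],"dr":[0,0,0],"fingers":1}

```text
time_s: 10.7
tool_pos: [0.475, -0.214, 0.0149]
tool_rot: [-180.0, -0.2, -5.7]
force: [2.9, 3.9, -2.6]
grip_width: 0.0145
grasp_force: 15.0
```

Call:
step_arm:
  moves:
    - {"dp":[-1,0,0],"dr":[0,0,0],"fingers":1}
    - {"dp":[-0.5,0,0],"dr":[0,0,0],"fingers":1}
    - {"dp":[0,0,0],"dr":[0,0,0],"fingers":1}
    - {"dp":[0,0,0],"dr":[0,0,0],"fingers":1}
    - {"dp":[0,0,0],"dr":[0,0,0],"fingers":1}

```text
time_s: 11.32
tool_pos: [0.4748, -0.214, 0.015]
tool_rot: [180.0, -0.3, -5.6]
force: [5.5, 4.8, -3.8]
grip_width: 0.0145
grasp_force: 15.0
```

The catch moved 9.4 mm and the force is now rising against the stop. Next I'll release, lift and go over the cup.

Call:
step_arm:
  moves:
    - {"dp":[0,0,0],"dr":[0,0,0],"fingers":0.6}
    - {"dp":[0,0,0],"dr":[0,0,0],"fingers":0.6}
    - {"dp":[0,0,-10],"dr":[0,0,0],"fingers":0.5}
    - {"dp":[0,0,-25],"dr":[0,0,0],"fingers":0}
    - {"dp":[0,0,-25],"dr":[0,0,0],"fingers":0}

```text
time_s: 11.95
tool_pos: [0.472, -0.2151, 0.0761]
tool_rot: [180.0, -0.0, -5.7]
force: [0.1, 0.3, -0.9]
grip_width: 0.0558
grasp_force: 0.0
```

Call:
step_arm:
  moves:
    - {"dp":[0,0,-15],"dr":[0,0,0],"fingers":0}
    - {"dp":[25,0,0],"dr":[0,0,0],"fingers":0}
    - {"dp":[27,0,0],"dr":[0,0,0],"fingers":0}
    - {"dp":[25.5,0,0],"dr":[0,0,0],"fingers":0}
    - {"dp":[0,0,0],"dr":[0,0,0],"fingers":0}

```text
time_s: 12.58
tool_pos: [0.5504, -0.222, 0.0897]
tool_rot: [180.0, -0.0, -5.6]
force: [-0.3, -0.4, -0.1]
grip_width: 0.0867
grasp_force: 0.0
```

Run:
```python
from h import *
o=env.get_obs();print(o["tool_pos"],o["tool_rot"],o["grip_width"],o["time_s"])
m={n:env.camera_model(n) for n in("scene","side")};I={n:env.read_camera(n)[:,:,::-1].copy() for n in m}
bx={"scene":(310,235,345,275),"side":(400,180,430,215)};r=[]
for n in m:
    B=blobs(I[n],(4,150,60),(20,255,255),bx[n],4);print(n,[b[:4] for b in B]);r.append(ray(m[n],*B[0][1:3]))
print("tab",tri(r))
a=I["scene"][190:290,290:390];b=I["side"][130:230,345:455]
f=lambda a:np.clip(cv2.resize(a,(400,400),interpolation=2).astype(float)*1.5,0,255).astype(np.uint8)
cv2.imwrite("pics/t6.png",np.hstack([f(a),f(b)]))
```

```text
[ 0.55036545 -0.2219576   0.08971807] [ 1.79985352e+02 -4.92528609e-03 -5.62709542e+00] 0.0867193582931764 12.575
scene [(50.0, 327.96, 259.78, (324, 256, 9, 9))]
side [(53.5, 419.1900311526479, 197.93769470404985, (415, 194, 10, 9))]
tab (array([ 0.47345921, -0.21359769,  0.03679684]), [np.float64(0.00022404725629631404), np.float64(0.00022404725629625836)])
```

The catch is back by about 9–10 mm. Next, descend over the wings.

Call:
step_arm:
  moves:
    - {"dp":[0,0,12],"dr":[0,0,0],"fingers":0}
    - {"dp":[0,0,14],"dr":[0,0,0],"fingers":0}
    - {"dp":[0,0,14],"dr":[0,0,0],"fingers":0}
    - {"dp":[0,0,10],"dr":[0,0,0],"fingers":0}
    - {"dp":[0,0,8],"dr":[0,0,0],"fingers":0}

```text
time_s: 13.3
tool_pos: [0.5491, -0.222, 0.0309]
tool_rot: [-180.0, 0.0, -5.7]
force: [0.2, 0.6, -0.5]
grip_width: 0.087
grasp_force: 0.0
```

Call:
step_arm:
  moves:
    - {"dp":[-0.5,0,5],"dr":[0,0,0],"fingers":0}
    - {"dp":[0,0,4],"dr":[0,0,0],"fingers":0}
    - {"dp":[0,0,3],"dr":[0,0,0],"fingers":0}
    - {"dp":[0,0,1],"dr":[0,0,0],"fingers":0}
    - {"dp":[0,0,0],"dr":[0,0,0],"fingers":0}

```text
time_s: 13.92
tool_pos: [0.549, -0.2221, 0.019]
tool_rot: [180.0, -0.0, -5.7]
force: [-0.5, -0.3, 0.7]
grip_width: 0.0872
grasp_force: 0.0
```

Call:
step_arm:
  moves:
    - {"dp":[0.5,0,0],"dr":[0,0,0],"fingers":0.1}
    - {"dp":[0,0,0],"dr":[0,0,0],"fingers":0.18}
    - {"dp":[0,0,0],"dr":[0,0,0],"fingers":0.22}
    - {"dp":[0,0,0],"dr":[0,0,0],"fingers":0.26}
    - {"dp":[0,0,0],"dr":[0,0,0],"fingers":0.3}
  squeeze: 6

```text
time_s: 14.55
tool_pos: [0.5494, -0.2218, 0.0189]
tool_rot: [-180.0, -0.0, -5.7]
force: [0.1, 1.1, 0.5]
grip_width: 0.0628
grasp_force: 0.6
```

Call:
step_arm:
  moves:
    - {"dp":[0,0,0],"dr":[0,0,0],"fingers":0.34}
    - {"dp":[0,0,0],"dr":[0,0,0],"fingers":0.38}
    - {"dp":[0,0,0],"dr":[0,0,0],"fingers":0.42}
    - {"dp":[0,0,0],"dr":[0,0,0],"fingers":0.5}
    - {"dp":[0,0,0],"dr":[0,0,0],"fingers":0.5}
  squeeze: 20

```text
time_s: 15.18
tool_pos: [0.5494, -0.222, 0.0189]
tool_rot: [-180.0, -0.0, -5.7]
force: [-0.3, 1.0, 0.6]
grip_width: 0.0617
grasp_force: 19.9
```

The wings are gripped at 62 mm. Now the anticlockwise turn (tool z points down, so negative).

Call:
step_arm:
  moves:
    - {"dp":[0,0,0],"dr":[0,0,-0.04],"fingers":0.5}
    - {"dp":[0,0,0],"dr":[0,0,-0.07],"fingers":0.5}
    - {"dp":[0,0,0],"dr":[0,0,-0.09],"fingers":0.5}
    - {"dp":[0,0,0],"dr":[0,0,-0.09],"fingers":0.5}
    - {"dp":[0,0,0],"dr":[0,0,-0.09],"fingers":0.5}
  squeeze: 25

```text
time_s: 15.8
tool_pos: [0.5495, -0.2226, 0.0189]
tool_rot: [180.0, -0.0, 16.2]
force: [0.1, 1.1, -1.8]
grip_width: 0.0617
grasp_force: 24.9
```

Turning freely, with low forces.

Call:
step_arm:
  moves:
    - {"dp":[0,0,0],"dr":[0,0,-0.09],"fingers":0.5}
    - {"dp":[0,0,0],"dr":[0,0,-0.09],"fingers":0.5}
    - {"dp":[0,0,0],"dr":[0,0,-0.09],"fingers":0.5}
    - {"dp":[0,0,0],"dr":[0,0,-0.09],"fingers":0.5}
    - {"dp":[0,0,0],"dr":[0,0,-0.09],"fingers":0.5}

```text
time_s: 16.42
tool_pos: [0.5493, -0.2223, 0.0189]
tool_rot: [180.0, 0.0, 42.0]
force: [-0.7, 1.5, 0.6]
grip_width: 0.0616
grasp_force: 24.9
```

Call:
step_arm:
  moves:
    - {"dp":[0,0,0],"dr":[0,0,-0.09],"fingers":0.5}
    - {"dp":[0,0,0],"dr":[0,0,-0.09],"fingers":0.5}
    - {"dp":[0,0,0],"dr":[0,0,-0.09],"fingers":0.5}
    - {"dp":[0,0,0],"dr":[0,0,-0.09],"fingers":0.5}
    - {"dp":[0,0,0],"dr":[0,0,-0.09],"fingers":0.5}

```text
time_s: 17.05
tool_pos: [0.5483, -0.2222, 0.0189]
tool_rot: [-179.9, 0.0, 67.8]
force: [-1.9, 1.3, 3.6]
grip_width: 0.0615
grasp_force: 24.8
```

Call:
step_arm:
  moves:
    - {"dp":[0,0,0],"dr":[0,0,-0.09],"fingers":0.5}
    - {"dp":[0,0,0],"dr":[0,0,-0.08],"fingers":0.5}
    - {"dp":[0,0,0],"dr":[0,0,-0.08],"fingers":0.5}
    - {"dp":[0,0,0],"dr":[0,0,-0.04],"fingers":0.5}
    - {"dp":[0,0,0],"dr":[0,0,0],"fingers":0.5}

```text
time_s: 17.68
tool_pos: [0.5481, -0.2226, 0.0189]
tool_rot: [-179.9, 0.0, 84.2]
force: [-4.3, 1.3, 4.8]
grip_width: 0.062
grasp_force: 24.9
```

Run:
```python
from h import *
o=env.get_obs();print(o["tool_pos"],o["tool_rot"],o["force"],o["wrist_torque"],o["grip_width"],o["time_s"])
m=env.camera_model("wrist");J=env.read_camera("wrist")[:,:,::-1].copy();cv2.imwrite("pics/w7.png",J)
for b in blobs(J,(5,80,80),(25,255,255),(240,100,400,240),4):print("orange",b[:4],plane(m,b[1],b[2],.034))
for b in blobs(J,(0,120,50),(5,255,255),(240,100,400,300),50):print("red",b[:4],plane(m,b[1],b[2],.0436))
for n in("scene","side"):
    mm=env.camera_model(n);I=env.read_camera(n)[:,:,::-1].copy()
    for b in blobs(I,(0,120,40),(5,255,255),{"scene":(330,215,365,250),"side":(375,165,408,200)}[n],4):print(n,"ball",b[:4])
    for b in blobs(I,(5,80,80),(25,255,255),{"scene":(310,215,375,250),"side":(365,165,412,200)}[n],2):print(n,"stripe",b[:4],plane(mm,b[1],b[2],.034))
```

```text
[ 0.54806775 -0.22259759  0.01888376] [-1.79879776e+02  1.79245575e-02  8.42017993e+01] [-4.26000117  1.26921677  4.7593647 ] [0.25375066 0.91882799 0.0326489 ] 0.062009081394087714 17.675
orange (44.5, 319.12359550561797, 186.7565543071161, (317, 181, 5, 13)) [ 0.55155167 -0.19010567  0.034     ]
red (2136.5, 320.71042983072, 246.96762617988918, (290, 223, 62, 44)) [ 0.54937319 -0.22021914  0.0436    ]
scene ball (46.0, 348.8804347826087, 237.9710144927536, (344, 232, 10, 11))
side ball (158.5, 390.81808622502626, 181.6445846477392, (384, 174, 15, 16))
```

The cup is turned 90° (yaw 84.2°, stripe at +y) and the ball is still centred. Lifting gently.

Call:
step_arm:
  moves:
    - {"dp":[0,0.8,-0.5],"dr":[0,0,0],"fingers":0.5}
    - {"dp":[0,0,-1],"dr":[0,0,0],"fingers":0.5}
    - {"dp":[0,0,-1.5],"dr":[0,0,0],"fingers":0.5}
    - {"dp":[0,0,-2],"dr":[0,0,0],"fingers":0.5}
    - {"dp":[0,0,-2],"dr":[0,0,0],"fingers":0.5}

```text
time_s: 18.45
tool_pos: [0.5498, -0.2214, 0.0255]
tool_rot: [-179.9, -0.0, 84.3]
force: [-2.8, 3.2, -3.7]
grip_width: 0.0617
grasp_force: 24.9
```

Call:
step_arm:
  moves:
    - {"dp":[0,0,-2],"dr":[0,0,0],"fingers":0.5}
    - {"dp":[0,0,-2],"dr":[0,0,0],"fingers":0.5}
    - {"dp":[0,0,-2],"dr":[0,0,0],"fingers":0.5}
    - {"dp":[0,0,-2],"dr":[0,0,0],"fingers":0.5}
    - {"dp":[0,0,-2],"dr":[0,0,0],"fingers":0.5}

```text
time_s: 19.08
tool_pos: [0.5521, -0.2238, 0.0374]
tool_rot: [179.7, 0.1, 84.2]
force: [0.3, -0.4, -1.5]
grip_width: 0.0616
grasp_force: 24.9
```

Call:
step_arm:
  moves:
    - {"dp":[0,0,-3],"dr":[0,0,0],"fingers":0.5}
    - {"dp":[0,0,-4],"dr":[0,0,0],"fingers":0.5}
    - {"dp":[0,0,-5],"dr":[0,0,0],"fingers":0.5}
    - {"dp":[0,0,-5],"dr":[0,0,0],"fingers":0.5}
    - {"dp":[0,0,-6],"dr":[0,0,0],"fingers":0.5}

```text
time_s: 19.7
tool_pos: [0.5501, -0.2222, 0.0592]
tool_rot: [180.0, 0.0, 84.3]
force: [-0.0, 0.1, -2.2]
grip_width: 0.0616
grasp_force: 24.9
```

Run:
```python
from h import *
o=env.get_obs();print(o["tool_pos"],o["tool_rot"],o["force"],o["grip_width"],o["time_s"])
m={n:env.camera_model(n) for n in("wrist","scene","side")}
I={n:env.read_camera(n)[:,:,::-1].copy() for n in m}
for n,b in(("wrist",(280,200,360,300)),("scene",(330,190,365,245)),("side",(375,140,408,195))):
    for b in blobs(I[n],(0,120,40),(5,255,255),b,4):print(n,"ball",b[:4])
a=I["scene"][170:270,290:390];b=I["side"][110:210,345:455]
f=lambda a:np.clip(cv2.resize(a,(400,400),interpolation=2).astype(float)*1.5,0,255).astype(np.uint8)
cv2.imwrite("pics/t8.png",np.hstack([f(a),f(b)]))
```

```text
[ 0.55012257 -0.22216051  0.05923954] [1.79996542e+02 2.23774354e-03 8.42704485e+01] [-0.00539974  0.07979123 -2.17607055] 0.061624524082802404 19.7
wrist ball (2139.5, 320.8143647269611, 246.9547402040975, (290, 223, 62, 44))
scene ball (62.0, 349.46505376344084, 223.3252688172043, (345, 217, 10, 12))
side ball (161.5, 391.40763673890604, 164.28586171310627, (384, 157, 15, 16))
```

View pics/t8.png

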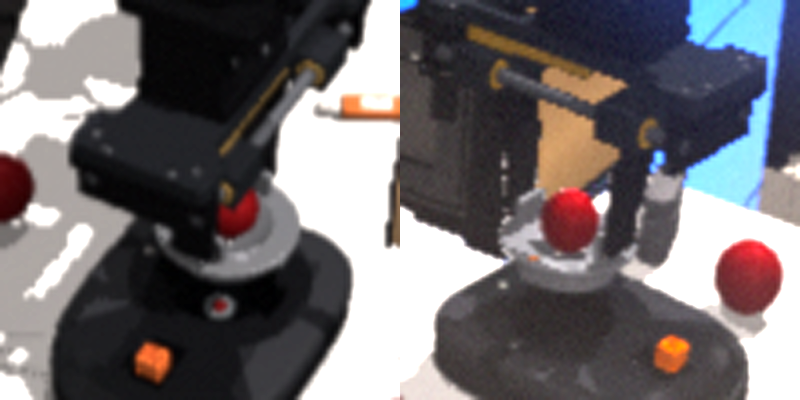

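The cup is free of the well, level and lifted about 40 mm. The ball is seated, with its wrist-view pixel unchanged, and the catch is still back. Now I'll carry it gently to the tray.

Call:
step_arm:
  moves:
    - {"dp":[0,0,-6],"dr":[0,0,0],"fingers":0.5}
    - {"dp":[0,0,-6],"dr":[0,0,0],"fingers":0.5}
    - {"dp":[0,0,-6],"dr":[0,0,0],"fingers":0.5}
    - {"dp":[0,0,-6],"dr":[0,0,0],"fingers":0.5}
    - {"dp":[0,0,-5],"dr":[0,0,0],"fingers":0.5}

```text
time_s: 20.48
tool_pos: [0.5503, -0.2222, 0.0884]
tool_rot: [180.0, 0.0, 84.3]
force: [0.2, 0.6, -2.1]
grip_width: 0.0619
grasp_force: 24.9
```

Call:
step_arm:
  moves:
    - {"dp":[2,-0.5,-4],"dr":[0,0,0],"fingers":0.5}
    - {"dp":[4,-1.1,-2],"dr":[0,0,0],"fingers":0.5}
    - {"dp":[6,-1.7,-1],"dr":[0,0,0],"fingers":0.5}
    - {"dp":[8,-2.2,0],"dr":[0,0,0],"fingers":0.5}
    - {"dp":[10,-2.8,0],"dr":[0,0,0],"fingers":0.5}

```text
time_s: 21.1
tool_pos: [0.5446, -0.1906, 0.0947]
tool_rot: [-180.0, -0.0, 84.3]
force: [-0.2, 0.6, -2.1]
grip_width: 0.062
grasp_force: 24.9
```

Call:
step_arm:
  moves:
    - {"dp":[12,-3.3,0],"dr":[0,0,0],"fingers":0.5}
    - {"dp":[12,-3.3,0],"dr":[0,0,0],"fingers":0.5}
    - {"dp":[12,-3.3,0],"dr":[0,0,0],"fingers":0.5}
    - {"dp":[12,-3.3,0],"dr":[0,0,0],"fingers":0.5}
    - {"dp":[12,-3.3,0],"dr":[0,0,0],"fingers":0.5}

```text
time_s: 21.72
tool_pos: [0.5343, -0.1293, 0.0949]
tool_rot: [180.0, 0.0, 84.3]
force: [-0.3, 0.4, -1.8]
grip_width: 0.0618
grasp_force: 24.9
```

Call:
step_arm:
  moves:
    - {"dp":[12,-3.3,0],"dr":[0,0,0],"fingers":0.5}
    - {"dp":[12,-3.3,0],"dr":[0,0,0],"fingers":0.5}
    - {"dp":[12,-3.3,0],"dr":[0,0,0],"fingers":0.5}
    - {"dp":[12,-3.3,0],"dr":[0,0,0],"fingers":0.5}
    - {"dp":[12,-3.3,0],"dr":[0,0,0],"fingers":0.5}

```text
time_s: 22.35
tool_pos: [0.5239, -0.068, 0.0949]
tool_rot: [180.0, 0.0, 84.3]
force: [-0.1, 0.7, -2.2]
grip_width: 0.0613
grasp_force: 24.9
```

Call:
step_arm:
  moves:
    - {"dp":[12,-3.3,0],"dr":[0,0,0],"fingers":0.5}
    - {"dp":[12,-3.3,0],"dr":[0,0,0],"fingers":0.5}
    - {"dp":[12,-3.3,0],"dr":[0,0,0],"fingers":0.5}
    - {"dp":[12,-3.3,0],"dr":[0,0,0],"fingers":0.5}
    - {"dp":[12,-3.3,0],"dr":[0,0,0],"fingers":0.5}

```text
time_s: 22.98
tool_pos: [0.5134, -0.0066, 0.0949]
tool_rot: [180.0, 0.0, 84.3]
force: [-0.3, -1.2, -2.2]
grip_width: 0.062
grasp_force: 24.9
```

Call:
step_arm:
  moves:
    - {"dp":[12,-3.3,0],"dr":[0,0,0],"fingers":0.5}
    - {"dp":[12,-3.3,0],"dr":[0,0,0],"fingers":0.5}
    - {"dp":[12,-3.3,0],"dr":[0,0,0],"fingers":0.5}
    - {"dp":[12,-3.3,0],"dr":[0,0,0],"fingers":0.5}
    - {"dp":[12,-3.3,0],"dr":[0,0,0],"fingers":0.5}

```text
time_s: 23.6
tool_pos: [0.503, 0.0547, 0.0949]
tool_rot: [180.0, 0.0, 84.3]
force: [0.5, -0.3, -1.7]
grip_width: 0.0615
grasp_force: 24.9
```

Call:
step_arm:
  moves:
    - {"dp":[12,-3.3,0],"dr":[0,0,0],"fingers":0.5}
    - {"dp":[12,-3.3,0],"dr":[0,0,0],"fingers":0.5}
    - {"dp":[11,-3,0],"dr":[0,0,0],"fingers":0.5}
    - {"dp":[9,-2.5,0],"dr":[0,0,0],"fingers":0.5}
    - {"dp":[7,-2,0],"dr":[0,0,0],"fingers":0.5}

```text
time_s: 24.22
tool_pos: [0.4941, 0.1066, 0.0949]
tool_rot: [180.0, 0.0, 84.3]
force: [0.2, 0.4, -1.9]
grip_width: 0.0621
grasp_force: 24.9
```

Call:
step_arm:
  moves:
    - {"dp":[4,-1,0],"dr":[0,0,0],"fingers":0.5}
    - {"dp":[2,-0.5,0],"dr":[0,0,0],"fingers":0.5}
    - {"dp":[0,0,0],"dr":[0,0,0],"fingers":0.5}
    - {"dp":[0,0,0],"dr":[0,0,0],"fingers":0.5}
    - {"dp":[0,0,0],"dr":[0,0,0],"fingers":0.5}

```text
time_s: 24.85
tool_pos: [0.4934, 0.1119, 0.0949]
tool_rot: [180.0, 0.0, 84.2]
force: [0.4, 0.7, -2.3]
grip_width: 0.0617
grasp_force: 24.9
```

Run:
```python
from h import *
o=env.get_obs();print(o["tool_pos"],o["tool_rot"],o["force"],o["joint_velocities"].round(2),o["grip_width"],o["grasp_force"],o["time_s"])
m={n:env.camera_model(n) for n in("wrist","scene","side")}
I={n:env.read_camera(n)[:,:,::-1].copy() for n in m}
def pr(m,X):c=m["R"]@np.array(X)+m["t"];return (m["fx"]*c[0]/c[2]+m["cx"]),(m["fy"]*c[1]/c[2]+m["cy"])
P=o["tool_pos"]+[0,0,.0247]   # expected ball centre (TCP .0189 when ball at .0436)
for n in m:
    u,v=pr(m[n],P);print(n,"expected",round(u,1),round(v,1))
    for b in blobs(I[n],(0,120,40),(5,255,255),(int(u)-30,int(v)-25,int(u)+30,int(v)+50),15):print(n,"ball",b[:4])
for n in("scene","side"):
    for b in blobs(I[n],(90,60,20),(115,255,200),{"scene":(165,185,265,260),"side":(245,235,375,340)}[n],200):
        print(n,"tray",b[:4])
    for b in blobs(I[n],(4,150,60),(20,255,255),{"scene":(310,235,345,275),"side":(400,180,430,215)}[n],4):print(n,"tab",b[:4])
```

```text
[0.49336748 0.11189939 0.09486603] [1.79995662e+02 6.57736411e-03 8.42444889e+01] [ 0.37327436  0.6553741  -2.33062172] [-0.03 -0.01  0.03 -0.01  0.07  0.04 -0.02] 0.06174256445138852 24.89351123571396 24.85
wrist expected 318.8 251.3
wrist ball (2013.0, 319.6343765524093, 247.1111111111111, (290, 226, 58, 41))
scene expected 201.2 185.7
scene ball (140.0, 201.5583333333333, 185.24642857142857, (194, 179, 15, 14))
scene ball (16.5, 226.87878787878788, 179.49494949494948, (223, 177, 8, 7))
side expected 311.7 229.6
side ball (320.0, 311.71666666666664, 229.43854166666665, (302, 219, 21, 22))
scene tray (1720.5, 213.1415286253996, 221.8004456068972, (177, 202, 70, 41))
scene tab (52.5, 327.879365079365, 259.58730158730157, (324, 255, 9, 10))
side tray (2837.0, 304.98748678181175, 287.67089648689927, (261, 255, 97, 68))
side tab (53.5, 419.19314641744546, 197.9190031152648, (415, 194, 10, 9))
```

```bash
python3 -c "
from cell import env
print(env.sign_off())"
```

```text
the job is handed in; nothing more can be done
None
```

I slid the catch back, turned the cup a quarter turn and lifted it out. It was handed in level and still, about 10 cm above the middle of the tray, with the ball still on its seat; no verdict came back.

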